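# Close the gas filter housing over a new element and hold it shut

## Robot

A 6-joint arm with a two-finger parallel gripper is mounted at the origin on the work surface. World frame = base frame: x ahead of the robot, y to its left, z up, the work surface at z = 0. Lengths are in m, angles in rad, forces in N, time in s.
With the tool pointing down it reaches from about 0.35 to 0.775 m from the base axis. Payload 5.5 kg.
Tool frame: the origin (TCP) lies at the very end of the fingers, on their centre line; the grasp point (between the pads) lies 19 mm behind it; z points along the fingers, y is the direction in which the jaws open and shut (so a half turn about z gives the same grasp; the last joint's range is limited). The gripper opens to 85 mm and grips with 20 to 120 N. Pads are 22 mm wide; open, the fingers measure 114 mm over their backs; the gripper's body (76 mm by 85 mm) begins 54 mm behind the grasp point. The pads swing forward as they close: fully open they stand 13 mm farther back than shut.
Start: joints at [0.985, 0.313, 0.046, 1.304, 0, 1.431], TCP at [0.248, 0.519, 0.231] pointing down, gripper open.
Joint ranges: [-2.76, 2.76], [-0.86, 1.69], [-1.03, 1.26], [-2.2, 2.34], [-1.47, 1.5], [-3.14, 3.14]. Speed limits (rad/s): [2.57, 2.57, 3.14, 3.14, 3.14, 3.14].

## Interface

Orientations are given as a unit quaternion [w, x, y, z].
In Python, from workcell import get_state, imaging, env, spotter gives the robot as it stands.
- The arm moves only by the tool play_rows, never from a script. Its argument "moves" is a list of rows, each an object with "claw": the finger opening in cm, from 0 to 8.54; "delta_pos": the shift along the tool's x, y, z in cm, a list of three; "twist": the turn about the tool's z in degrees. A call has 1 to 12 rows; each row is the pose to reach, as a shift and turn from the pose commanded when the call began, along the tool's axes at that moment; what a row does not reach only later rows make up. A row lasts 1/8 s, in which the tool goes at most 62.5 mm and 10.7 degrees, less where a joint would pass 70% of its speed; a pose out of reach is approached as far as the arm can. A call with a gripper value outside its range is refused whole. The fingers move at their own pace and stop on an object; "force" is the grip in N (left out, the last holds). Time passes only in rows, so rows that repeat a pose let the fingers close. It gives the time, the measured TCP pose, the force and the opening at its end, in the units of the state.
- get_state(): the state, without advancing time (a new reading comes with each control period).
- imaging.read_camera(name): name is "scene" or "top"; returns the picture (400x640x3 uint8, red, green, blue); there is no depth.
- imaging.camera_info(name): a dict with "fx", "fy", "cx", "cy" (pixels), "world_to_cam" (4x4, takes a point from world to camera coordinates). Camera axes: x right, y down, z forward; pixel columns grow to the right and rows downward; lengths in m; the calibration is good to about 2 mm. A picture is of the moment at which its call begins. camera_info takes no time and is no camera call.
- env.hand_in(): hands the job in, once; it reports no verdict.
Trained networks look in the newest picture that a camera, given by its name, has taken for a name from the list of things; names that differ only in an ending like _2 or _b are one class to them, and where a whole thing is asked for, a point or a joint stands for the part that bears it (a point fixed in the world has none). Each returns a list of dicts, best first, with "conf" (0 to 1); they miss things now and then, are a little off and sometimes report something else, mostly with a low value. They report only what shows in the picture. A call takes as long as a camera call. They do not tell look-alikes from the thing itself.
- spotter.spot_in(camera, query): "extent" ([left, top, right, bottom] in pixels, round what is visible of it).
The state is a dict: "clock": time; "joint_pos": joint angles; "qvel": joint speeds; "tau": joint torques, N m; "tcp_pos": TCP position; "orientation": TCP orientation; "wrist_force": force on the tool from outside, world axes, zero at the start; "ft_torque": the same for the moment, N m; "finger_gap": finger opening in m.
Only numpy, scipy, OpenCV 4.12 (cv2) and the standard library are available. Lean on these libraries where they do the work, as an engineer would, in place of code of your own. Each camera call takes 0.05 s, during which the arm holds its last target. There are 200 camera calls.

## Task

The breathing-gas filter housing on the bench is open for a new element: stand the bronze filter element in its bowl with the neck up, lowering it in and letting go of it there rather than dropping it. Then fit the loose head over the two dowels, press it down against the spring until the two flanges meet flush all round, and finish still pushing it down firmly, so that the flanges stay pressed tight together while I put the screws in. Leave the screw dish, the hex key and the mouse where they are.

Things in the scene. Friction and masses are not known exactly. Their poses are not given: they have to be found in the camera images.
- housing: Lower half of the filter housing, aluminium, bolted to the bench, z up; origin at the centre of its underside, on the bench. Foot 110 x 110 x 8 mm, round bowl 52 mm across, and on top a square flange 84 x 84 x 10 mm with a round bore 38 mm wide in its middle. Two dowels on one flange diagonal, screw holes on the other; a short inlet nipple points to -y. Turned up to 20 degrees either way from the world axes
- housing_face (a point): Centre of the bore's mouth, at the height of the housing's flange face (66 mm above the bench), axes as the housing
- spring_seat (a point): Centre of the top of the flat spring plate in the bore, on which the element stands: 37 mm below the flange face. It only moves down: it gives from about 4 N, then 0.9 N per mm, up to 12 mm
- dowel_thick (a point): Top of the thick upright steel dowel, 12 mm across with a tapered tip, 20 mm above the flange face; at x +30, y +30 mm of the housing
- dowel_thin (a point): Top of the thin upright steel dowel, 8 mm across with a tapered tip, 20 mm above the flange face; at x -30, y -30 mm of the housing
- head: Loose upper half of the housing, aluminium, about 0.33 kg, 46 mm high, standing on its flange, z up; origin at the centre of the underside. Flange 84 x 84 x 10 mm with two dowel holes through it; above it a square body 44 x 44 mm, 10 to 46 mm up, to take hold of by its two flat x faces. In the middle below, a socket 26 mm wide, 38 mm deep takes the element's neck. Goes on with its axes along the housing's
- head_hole_wide (a point): Lower mouth of the head's 14 mm hole, for the thick dowel; at x +30, y +30 mm of the head, on its underside
- head_hole_narrow (a point): Lower mouth of the head's 10 mm hole, for the thin dowel (the thick one does not fit, so the head fits only one way round); at x -30, y -30 mm of the head, on its underside
- head_outlet (a point): Tip of the head's outlet nipple (15 to 20 mm thick), 50 mm from the head's centre towards its +y, 28 mm above its underside; when fitted it is on the housing's +y side, opposite the inlet
- element: Loose filter element, about 0.12 kg, standing on the bench, z up; origin at the centre of its underside. Sintered bronze cylinder with steel end caps, 34 mm across, 45 mm high up to a flat shoulder; on top a round steel neck 16 mm across, 30 mm long, to take hold of (75 mm high in all)
- element_shoulder (a point): Centre of the element's flat shoulder, 45 mm above its underside. In the bowl it stands 8 mm above the flange face; the head meets it there and must be pushed the last 8 mm, at the end with about 7 N besides its weight; let go or merely touched shut, it opens again. In the bowl, fingers closing along the housing's x or y axis clear the dowels, along a diagonal they may not
- dish: Small round steel dish 72 mm across and 18 mm high with two screws in it; leave it. Origin at the centre of its underside
- hexkey: L-shaped steel hex key 6 mm thick lying flat, long leg 111 mm along its +x from the origin at that leg's end, short leg 30 mm to its +y; leave it
- mouse: Black computer mouse 105 x 60 x 33 mm; leave it. Origin at the centre of its underside, x along its length
Not all that is in view belongs to the job. Of the things like the element, leave any that is blue, red or turquoise; of the rest the smaller one is meant.

How it is judged:
On the way, in this order (a step that is already met when the one before it is completed fails the run):
1. the element stands in the bowl on the spring plate, neck up, let go (horizontal distance between element and housing_face below 0.005 m and z of element in the frame of housing_face between -0.052 and -0.032 m and angle between element's own z axis and vertical below 0.12 rad and contact force between the fingers and element below 0.1 N), for 0.2 s.
2. the head is on both dowels, its underside less than 17 mm above the flange face, outlet to the housing's +y side (z of head in the frame of housing_face below 0.017 m and horizontal distance between head and housing_face below 0.004 m and y of head_outlet in the frame of housing above 0.03 m and angle between the x axis of head and the x axis of housing, either way round below 0.06 rad and angle between head's own z axis and vertical below 0.06 rad), for 0.05 s.
At the end, for the whole second after the job is handed in: Element upright in the bowl, pushed at least 42 mm below the flange face. Head on both dowels (within 4 mm and 0.06 rad, outlet to the housing's +y), underside within 1.5 mm of the flange face, flanges touching with over 1 N, at rest, fingers still on it with over 3 N (z of head in the frame of housing_face between -0.003 and 0.0015 m and horizontal distance between head and housing_face below 0.004 m and y of head_outlet in the frame of housing above 0.03 m and angle between the x axis of head and the x axis of housing, either way round below 0.06 rad and angle between head's own z axis and vertical below 0.06 rad and contact force between head and housing above 1 N and contact force between the fingers and head above 3 N and linear speed of head below 0.01 m/s and horizontal distance between element and housing_face below 0.006 m and z of element in the frame of housing_face below -0.042 m and angle between element's own z axis and vertical below 0.12 rad); the arm keeps its last pose, push and grip.
It fails at once if the element is dropped (falls faster than 0.7 m/s with no finger on it) (linear speed of element above 0.7 m/s and contact force between the fingers and element below 0.05 N).
It fails at once if the screw dish is pushed out of its place (more than 30 mm) (distance of dish from where it was at the start of the episode above 0.03 m).
It fails at once if the hex key is pushed out of its place (more than 30 mm) (distance of hexkey from where it was at the start of the episode above 0.03 m).
It fails at once if the mouse is pushed out of its place (more than 30 mm) (distance of mouse from where it was at the start of the episode above 0.03 m).
It also fails if it takes over 59 s, if anything falls off the work surface, if the arm or the gripper's body presses on something with over 40 N, if the wrist force passes 120 N, or if a joint passes its speed limit or range.

## Working session

There is one attempt and no reset: what is moved stays moved. The work goes in short steps, Python scripts to look and compute and a tool call to move; the robot and the scene stay as the last step left them, time stands still between calls to the robot, and variables do not carry over. Pictures are saved under pics/ and viewed, about 8 in all and at most 12, crops included, and the job is handed in when it is done.

Besides the shell and the picture viewer there is one more tool, called after ">>>" as name([rows], argument=value, ...), one row to a line, values as JSON. play_rows: Moves the arm, as the interface text tells. Its arguments: {"type":"object","properties":{"moves":{"type":"array"},"force":{"type":"number"}},"required":["moves"]}

```bash
mkdir -p pics; ls
python3 - <<'E'
from workcell import get_state, imaging, env, spotter
import cv2
s=get_state(); print({k:s[k] for k in ('clock','tcp_pos','orientation','finger_gap','wrist_force')})
for c in ('scene','top'):
    im=imaging.read_camera(c); cv2.imwrite(f'pics/{c}0.png',im[:,:,::-1])
    i=imaging.camera_info(c); print(c,i)
    for q in ('housing','head','element','dish','hexkey','mouse','dowel_thick','dowel_thin','head_outlet','head_hole_wide'):
        print(q,[(round(d['conf'],2),[round(float(x)) for x in d['extent']]) for d in spotter.spot_in(c,q)[:4]])
E
```

```text
pics
{'clock': 0.0, 'tcp_pos': array([0.24765481, 0.51835288, 0.23040779]), 'orientation': array([-3.12390964e-04,  2.21062683e-01,  9.75259170e-01, -8.62200148e-04]), 'finger_gap': 0.08559343553343499, 'wrist_force': array([ 0.42805201, -0.17194875, -0.18552124])}
scene {'fx': 368.12615969253176, 'fy': 368.12615969253176, 'cx': 311.58870816511234, 'cy': 196.9413433300268, 'world_to_cam': array([[-0.6510303 ,  0.75903865,  0.00445807,  0.34017579],
       [ 0.62802031,  0.54193549, -0.55847687, -0.33325204],
       [-0.42632151, -0.36078561, -0.82950812,  1.05499191],
       [ 0.        ,  0.        ,  0.        ,  1.        ]])}
housing [(0.59, [181, 179, 209, 209]), (0.56, [259, 172, 331, 241])]
head [(0.94, [221, 110, 268, 142]), (0.63, [403, 202, 424, 231])]
element [(0.96, [365, 227, 384, 253]), (0.91, [426, 227, 464, 261]), (0.7, [221, 110, 266, 146]), (0.65, [404, 200, 424, 230])]
dish [(0.82, [180, 180, 209, 210])]
hexkey [(0.7, [317, 296, 374, 335])]
mouse [(0.82, [193, 236, 250, 289])]
dowel_thick [(0.75, [265, 174, 327, 241])]
dowel_thin [(0.56, [263, 171, 327, 244])]
head
[... 452 characters left out ...]
  ,  0.        ,  1.        ]])}
housing [(0.94, [288, 181, 342, 231])]
head [(0.73, [405, 230, 444, 266]), (0.22, [378, 143, 407, 171])]
element [(0.94, [230, 288, 252, 312]), (0.71, [180, 248, 208, 265]), (0.59, [233, 212, 252, 229]), (0.58, [218, 258, 234, 275])]
dish [(0.72, [378, 143, 410, 173]), (0.32, [405, 230, 443, 267]), (0.16, [290, 180, 342, 232])]
hexkey [(0.55, [203, 159, 253, 175]), (0.5, [218, 258, 234, 273])]
mouse [(0.74, [316, 112, 337, 155])]
dowel_thick [(0.72, [288, 181, 343, 234])]
dowel_thin [(0.71, [289, 180, 340, 232])]
head_outlet [(0.77, [406, 230, 445, 267]), (0.56, [292, 178, 341, 232]), (0.46, [221, 258, 233, 272])]
head_hole_wide [(0.65, [408, 230, 444, 265])]
```

Run:
```python
import cv2
a=cv2.imread('pics/top0.png')[95:325,165:455]; cv2.imwrite('pics/top0c.png',cv2.resize(a,None,fx=2.6,fy=2.6,interpolation=cv2.INTER_CUBIC))
a=cv2.imread('pics/scene0.png')[90:350,165:480]; cv2.imwrite('pics/scene0c.png',cv2.resize(a,None,fx=2.3,fy=2.3,interpolation=cv2.INTER_CUBIC))
```

```text
(no output)
```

View pics/top0c.png

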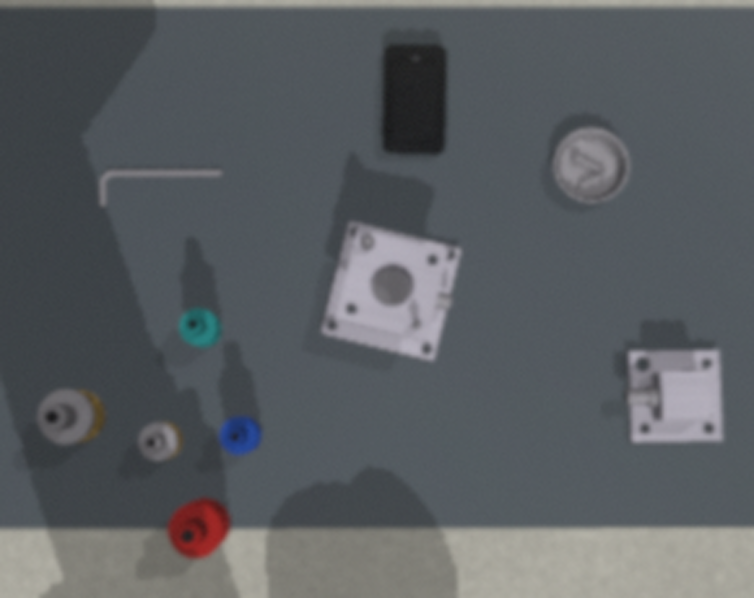

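View pics/scene0c.png

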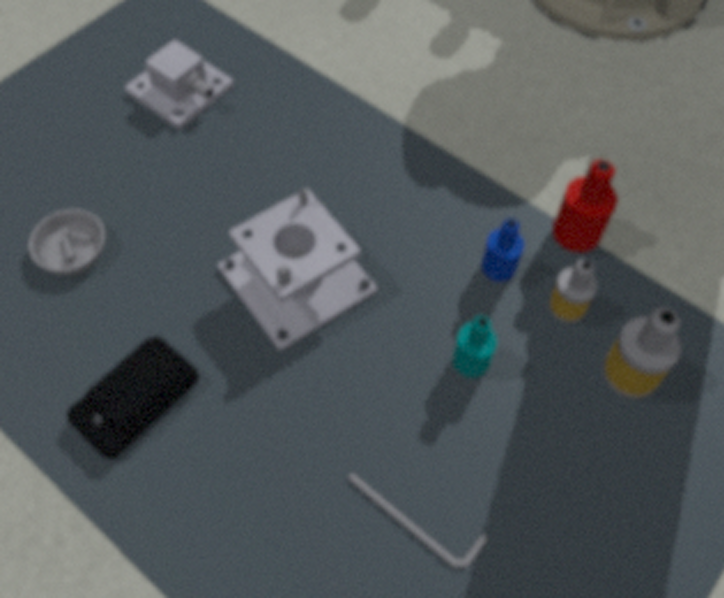

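```bash
cat > h.py <<'E'
import numpy as np, cv2
from scipy.ndimage import map_coordinates
from scipy.optimize import minimize
from workcell import get_state, imaging, env, spotter
I={c:imaging.camera_info(c) for c in ('scene','top')}
def grab(c,n=6): return np.mean([imaging.read_camera(c).astype(float) for _ in range(n)],0)
def proj(c,P):
    i=I[c]; M=i['world_to_cam']; q=np.asarray(P)@M[:3,:3].T+M[:3,3]
    return np.c_[i['fx']*q[:,0]/q[:,2]+i['cx'], i['fy']*q[:,1]/q[:,2]+i['cy']]
def ray(c,uv,z):
    i=I[c]; M=i['world_to_cam']; d=M[:3,:3].T@[(uv[0]-i['cx'])/i['fx'],(uv[1]-i['cy'])/i['fy'],1]
    o=-M[:3,:3].T@M[:3,3]; return o+d*(z-o[2])/d[2]
def rz(t): return np.array([[np.cos(t),-np.sin(t),0],[np.sin(t),np.cos(t),0],[0,0,1]])
def sq(a,z,c=(0,0)): return np.array([[c[0]+sx*a/2,c[1]+sy*a/2,z] for sx,sy in((-1,-1),(1,-1),(1,1),(-1,1))])
def circ(r,z,c=(0,0)):
    t=np.linspace(0,2*np.pi,24,endpoint=False); return np.c_[c[0]+r*np.cos(t),c[1]+r*np.sin(t),0*t+z]
# features: (points, kind 'hull'|'poly', sign +1 bright inside / -1 dark / 0 magnitude, weight)
HOUSING=[(np.r_[sq(.110,0),sq(.110,.008)],'hull',1,1),(sq(.084,.066),'poly',1,1),(circ(.019,.066),'poly',-1,1),
         (circ(.0035,.066,(.03,-.03)),'poly',-1,.3),(circ(.0035,.066,(-.03,.03)),'poly',-1,.3)]
HEAD=[(np.r_[sq(.084,0),sq(.084,.010)],'hull',1,1),(sq(.044,.046),'poly',1,.5),(circ(.007,.010,(.03,.03)),'poly',-1,.4),(circ(.005,.010,(-.03,-.03)),'poly',-1,.4)]
def outline(c,F,p,z0=0):
    out=[]
    for P,k,s,w in F:
        uv=proj(c,P@rz(p[2]).T+[p[0],p[1],z0])
        if k=='hull': uv=cv2.convexHull(uv.astype(np.float32))[:,0].astype(float)
        out.append((uv,s,w))
    return out
def score(gs,F,p,z0=0):
    tot=0
    for c,(gx,gy) in gs.items():
        for uv,s,w in outline(c,F,p,z0):
            n=np.roll(uv,-1,0)-uv; L=np.hypot(*n.T); ctr=uv.mean(0); acc=0
            for a,d,l in zip(uv,n,L):
                m=max(2,int(l*2)); t=(np.arange(m)+.5)/m; q=a+t[:,None]*d
                nn=np.array([-d[1],d[0]])/l; nn*=np.sign((ctr-a)@nn) or 1
                g=map_coordinates(gx,[q[:,1],q[:,0]],order=1)*nn[0]+map_coordinates(gy,[q[:,1],q[:,0]],order=1)*nn[1]
                acc+=l*np.mean(s*g if s else abs(g))
            tot+=w*acc/L.sum()
    return tot
def grads(im,s=.8):
    g=cv2.GaussianBlur(im.mean(2),(0,0),s); return cv2.Sobel(g,cv2.CV_64F,1,0)/8,cv2.Sobel(g,cv2.CV_64F,0,1)/8
def fit(gs,F,p0,z0=0,d=(.006,.006,.08)):
    best=None
    for k in np.random.default_rng(0).uniform(-1,1,(12,3)):
        r=minimize(lambda q:-score(gs,F,q*[.01,.01,.1],z0),(np.array(p0)+k*d)/[.01,.01,.1],method='Nelder-Mead',options=dict(xatol=1e-3,fatol=1e-4))
        if best is None or r.fun<best.fun: best=r
    return best.x*[.01,.01,.1],-best.fun
E
python3 - <<'E'
from h import *
ims={c:grab(c) for c in I}; np.savez('ims0.npz',**ims)
gs={c:grads(im) for c,im in ims.items()}
h0=ray('top',(315,204),.066); k0=ray('top',(425,248),.01)
R={}
for n,F,p0,t0 in (('housing',HOUSING,h0,-.25),('head',HEAD,k0,0)):
    print(n,p0)
    for cs in (('top',),('scene',),('top','scene')):
        r=fit({c:gs[c] for c in cs},F,[p0[0],p0[1],t0],d=(.01,.01,.1)); print(cs,np.round(r[0]*[1e3,1e3,57.3],2),round(r[1],2))
    R[n]=r[0]
ov=[]
for c,boxes in (('top',[(280,170,350,240),(395,220,455,275)]),('scene',[(250,160,340,250),(210,100,280,155)])):
    for b,(n,F) in zip(boxes,(('housing',HOUSING),('head',HEAD))):
        k=5; cr=cv2.resize(ims[c][b[1]:b[3],b[0]:b[2],::-1],None,fx=k,fy=k,interpolation=cv2.INTER_CUBIC).clip(0,255).astype(np.uint8)
        for uv,s,w in outline(c,F,R[n]): cv2.polylines(cr,[np.round((uv-[b[0]-.5,b[1]-.5]+0)*k-.5).astype(int)],True,(0,0,255))
        o=np.zeros((300 if n=='head' else 300,400,3),np.uint8); f=min(300/cr.shape[0],400/cr.shape[1]); cr=cv2.resize(cr,None,fx=f,fy=f); o[:cr.shape[0],:cr.shape[1]]=cr; ov.append(o)
cv2.imwrite('pics/fit.png',np.vstack([np.hstack(ov[:2]),np.hstack(ov[2:])]))
E
```

```text
housing [0.5803632 0.0015459 0.066    ]
('top',) [580.71   0.72 -13.9 ] 59.99
('scene',) [581.15  -1.57 -13.91] 49.64
('top', 'scene') [ 5.8098e+02 -4.5000e-01 -1.3970e+01] 106.17
head [ 0.47812395 -0.26652849  0.01      ]
('top',) [ 481.1  -265.57    0.58] 39.92
('scene',) [ 480.77 -268.7     0.59] 21.92
('top', 'scene') [ 4.8107e+02 -2.6623e+02  3.4000e-01] 60.05
```

View pics/fit.png

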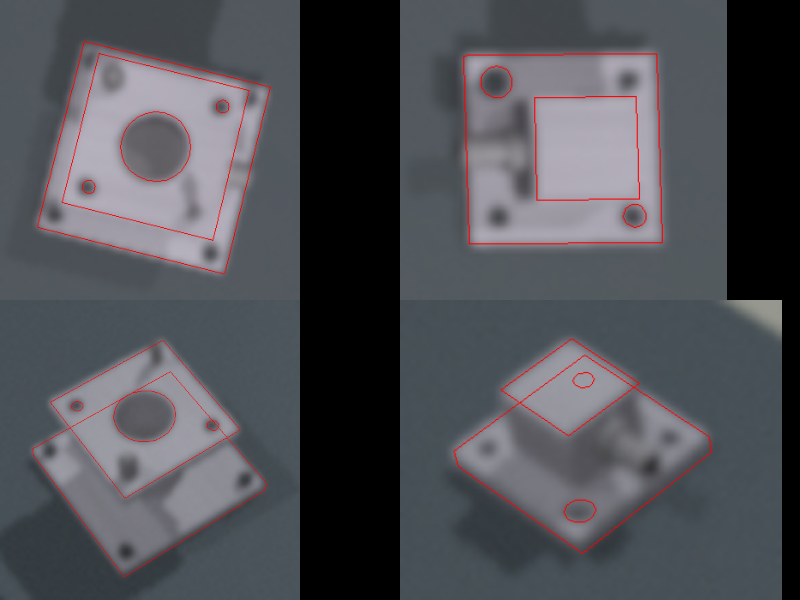

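```bash
cat >> h.py <<'E'
ELEM=[(np.r_[circ(.017,.030),circ(.017,.045)],'hull',1,1),(np.r_[circ(.008,.045),circ(.008,.075)],'hull',0,.5)]
def world2tool(d,s):  # world shift (m) -> tool-axis cm for state s
    from scipy.spatial.transform import Rotation as R
    w,x,y,z=s['orientation']; Rm=R.from_quat([x,y,z,w]).as_matrix()
    return np.round(Rm.T@np.asarray(d)*100,2), np.degrees(np.arctan2(Rm[1,1],Rm[0,1]))
E
python3 - <<'E'
from h import *
ims=dict(np.load('ims0.npz')); gs={c:grads(im) for c,im in ims.items()}
for n,uv in (('bigbronze',(191,255)),('turq',(242,221)),('blue',(257,262)),('red',(241,298))): print(n,np.round(ray('top',uv,.06)*1e3))
e=ray('top',(226,264),.07)
for cs in (('top',),('scene',),('top','scene')):
    r=fit({c:gs[c] for c in cs},ELEM,[e[0],e[1],0],d=(.008,.008,0)); print(cs,np.round(r[0][:2]*1e3,2),round(r[1],2))
b=(385,190,475,270); k=6
ov=[]
for c,b in (('top',(210,245,260,290)),('scene',(390,190,440,240))):
    k=8; cr=cv2.resize(ims[c][b[1]:b[3],b[0]:b[2],::-1],None,fx=k,fy=k,interpolation=cv2.INTER_CUBIC).clip(0,255).astype(np.uint8)
    for uv,s,w in outline(c,ELEM,r[0]): cv2.polylines(cr,[np.round((uv-[b[0],b[1]]+.5)*k-.5).astype(int)],True,(0,0,255))
    ov.append(cr[:360,:400])
cv2.imwrite('pics/el.png',np.hstack(ov))
s=get_state(); print(s['clock'],world2tool(np.r_[r[0][:2],.15]-s['tcp_pos'],s))
E
```

```text
bigbronze [463. 289.  60.]
turq [541. 172.  60.]
blue [446. 136.  60.]
red [364. 172.  60.]
('top',) [440.08 213.06] 15.39
('scene',) [436.88 209.43] 12.73
('top', 'scene') [439.86 210.88] 25.57
1.7 (array([-30.59, -19.51,   8.13]), np.float64(64.45822433717049))
```

View pics/el.png

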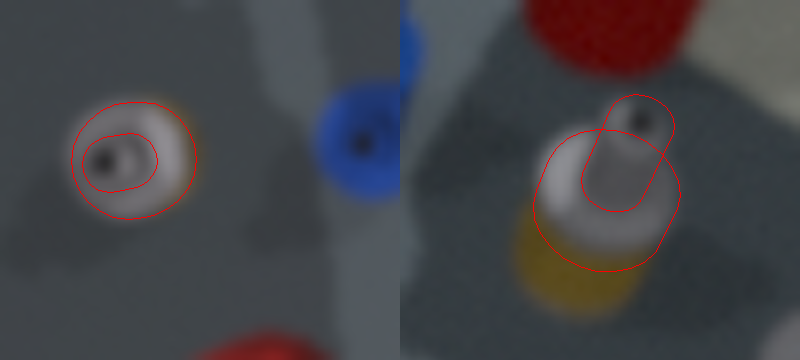

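>>> play_rows([
  {"claw":5,"delta_pos":[-5,-3.2,0],"twist":0},
  {"claw":5,"delta_pos":[-11,-7,0],"twist":0},
  {"claw":5,"delta_pos":[-17,-11,0],"twist":0},
  {"claw":5,"delta_pos":[-23,-15,0],"twist":0},
  {"claw":5,"delta_pos":[-28,-18,2],"twist":0},
  {"claw":5,"delta_pos":[-30.4,-19.5,5],"twist":0},
  {"claw":5,"delta_pos":[-30.4,-19.5,9],"twist":0},
  {"claw":5,"delta_pos":[-30.4,-19.5,9],"twist":0},
  {"claw":5,"delta_pos":[-30.4,-19.5,9],"twist":0},
])

```text
clock: 2.82
tcp_pos: [0.4385, 0.2124, 0.1425]
orientation: [0.0, 0.221, 0.975, 0.0]
wrist_force: [0.2, 0.2, 0.4]
finger_gap: 0.0501
```

>>> play_rows([
  {"claw":5,"delta_pos":[0,0,4.5],"twist":0},
  {"claw":5,"delta_pos":[0,0,7.5],"twist":0},
  {"claw":5,"delta_pos":[0,0,9.3],"twist":0},
  {"claw":5,"delta_pos":[0,0,9.3],"twist":0},
  {"claw":1.2,"delta_pos":[0,0,9.3],"twist":0},
  {"claw":1.2,"delta_pos":[0,0,9.3],"twist":0},
  {"claw":1.2,"delta_pos":[0,0,9.3],"twist":0},
  {"claw":1.2,"delta_pos":[0,0,9.3],"twist":0},
  {"claw":1.2,"delta_pos":[0,0,9.3],"twist":0},
  {"claw":1.2,"delta_pos":[0,0,9.3],"twist":0},
], force=20)

```text
clock: 4.08
tcp_pos: [0.4394, 0.2124, 0.0499]
orientation: [0.001, 0.221, 0.975, 0.001]
wrist_force: [-0.7, 1.2, 7.1]
finger_gap: 0.015
```

>>> play_rows([
  {"claw":4,"delta_pos":[0,0,0],"twist":0},
  {"claw":4,"delta_pos":[0,0,0],"twist":0},
  {"claw":4,"delta_pos":[0,0,0],"twist":10},
  {"claw":4,"delta_pos":[0,0,-0.3],"twist":20},
  {"claw":4,"delta_pos":[0,0,-0.3],"twist":30},
  {"claw":4,"delta_pos":[0,0,-0.3],"twist":40},
  {"claw":4,"delta_pos":[0,0,-0.3],"twist":50},
  {"claw":4,"delta_pos":[0,0,-0.3],"twist":60},
  {"claw":4,"delta_pos":[0,0,-0.3],"twist":70},
  {"claw":4,"delta_pos":[0,0,-0.3],"twist":80},
  {"claw":4,"delta_pos":[0,0,-0.3],"twist":90},
  {"claw":4,"delta_pos":[0,0,-0.3],"twist":90},
])

```text
clock: 5.58
tcp_pos: [0.438, 0.2117, 0.0511]
orientation: [-0.0, 0.845, 0.534, -0.0]
wrist_force: [-0.3, 0.0, 0.3]
finger_gap: 0.0398
```

>>> play_rows([
  {"claw":1.2,"delta_pos":[0,0,0],"twist":0},
  {"claw":1.2,"delta_pos":[0,0,0],"twist":0},
  {"claw":1.2,"delta_pos":[0,0,0],"twist":0},
  {"claw":1.2,"delta_pos":[0,0,0],"twist":0},
  {"claw":1.2,"delta_pos":[0,0,0],"twist":0},
], force=40)

```text
clock: 6.2
tcp_pos: [0.4381, 0.2118, 0.0512]
orientation: [-0.0, 0.846, 0.533, -0.0]
wrist_force: [0.4, -1.2, -1.2]
finger_gap: 0.0147
```

>>> play_rows([
  {"claw":1.2,"delta_pos":[0,0,-3],"twist":0},
  {"claw":1.2,"delta_pos":[0,0,-8],"twist":0},
  {"claw":1.2,"delta_pos":[0,0,-13],"twist":0},
  {"claw":1.2,"delta_pos":[-2,3.7,-14],"twist":-4},
  {"claw":1.2,"delta_pos":[-5,8.6,-14],"twist":-8},
  {"claw":1.2,"delta_pos":[-8,13.6,-14],"twist":-11.7},
  {"claw":1.2,"delta_pos":[-11,18.7,-14],"twist":-11.7},
  {"claw":1.2,"delta_pos":[-12.5,21.3,-14],"twist":-11.7},
  {"claw":1.2,"delta_pos":[-12.97,22.05,-12],"twist":-11.7},
  {"claw":1.2,"delta_pos":[-12.97,22.05,-10],"twist":-11.7},
  {"claw":1.2,"delta_pos":[-12.97,22.05,-10],"twist":-11.7},
  {"claw":1.2,"delta_pos":[-12.97,22.05,-10],"twist":-11.7},
])

```text
clock: 7.7
tcp_pos: [0.5813, -0.0001, 0.1519]
orientation: [0.0, 0.787, 0.617, 0.0]
wrist_force: [0.8, 0.4, -1.7]
finger_gap: 0.0145
```

Run:
```python
from h import *
s=get_state(); print(s['clock'],s['tcp_pos'],s['finger_gap'],s['wrist_force'],world2tool(np.array([.5809,-.0004,.15])-s['tcp_pos'],s))
im=grab('scene'); np.savez('ims1.npz',scene=im); z0=s['tcp_pos'][2]-.0512
B=[(np.r_[circ(.017,.0),circ(.017,.045)],'hull',0,1)]
r=fit({'scene':grads(im)},B,[*s['tcp_pos'][:2],0],z0=z0,d=(.008,.008,0)); print(r)
b=(230,110,350,210);k=6
cr=cv2.resize(im[b[1]:b[3],b[0]:b[2],::-1],None,fx=k,fy=k,interpolation=cv2.INTER_CUBIC).clip(0,255).astype(np.uint8)
for p,col,F,z in ((r[0],(0,0,255),B,z0),(np.r_[s['tcp_pos'][:2],0],(0,255,0),B,z0),((.58115,-.00157,-.2428),(0,255,255),HOUSING,0)):
    for uv,_,w in outline('scene',F,p,z): cv2.polylines(cr,[np.round((uv-[b[0],b[1]]+.5)*k-.5).astype(int)],True,col)
cv2.imwrite('pics/hov.png',cr)
```

```text
7.7 [ 5.81348631e-01 -1.37165091e-04  1.51880527e-01] 0.014455293894099788 [ 0.83372409  0.38351005 -1.66592548] (array([-0.04, -0.04,  0.19]), np.float64(-13.824381097987347))
(array([ 0.57712582, -0.00357654,  0.00060811]), np.float64(10.6587898916472))
```

View pics/hov.png

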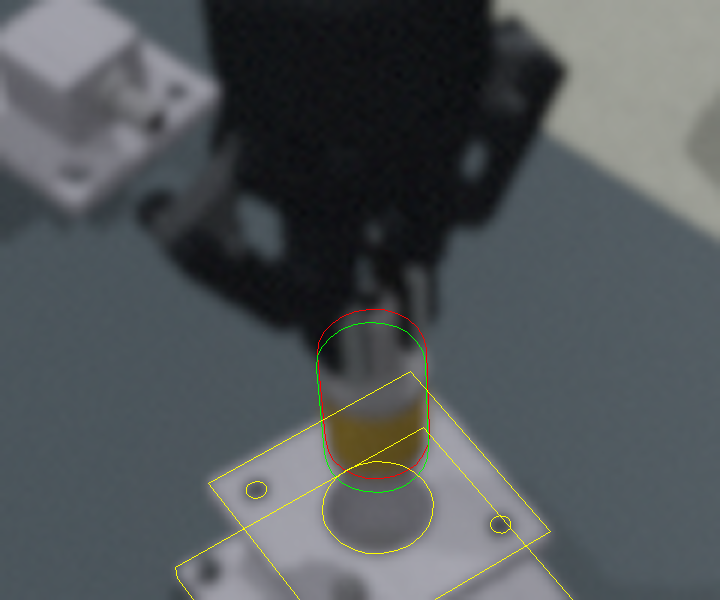

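>>> play_rows([
  {"claw":1.2,"delta_pos":[0,0,1.5],"twist":0},
  {"claw":1.2,"delta_pos":[0,0,2.7],"twist":0},
  {"claw":1.2,"delta_pos":[0,0,3.4],"twist":0},
  {"claw":1.2,"delta_pos":[0,0,3.8],"twist":0},
  {"claw":1.2,"delta_pos":[0,0,4.1],"twist":0},
  {"claw":1.2,"delta_pos":[0,0,4.1],"twist":0},
])

```text
clock: 8.75
tcp_pos: [0.5812, -0.0003, 0.1102]
orientation: [-0.0, 0.787, 0.617, 0.0]
wrist_force: [0.2, 0.6, -1.1]
finger_gap: 0.0145
```

>>> play_rows([
  {"claw":1.2,"delta_pos":[0,0,1],"twist":0},
  {"claw":1.2,"delta_pos":[0,0,2],"twist":0},
  {"claw":1.2,"delta_pos":[0,0,2.6],"twist":0},
  {"claw":1.2,"delta_pos":[0,0,2.95],"twist":0},
  {"claw":1.2,"delta_pos":[0,0,3.05],"twist":0},
  {"claw":1.2,"delta_pos":[0,0,3.1],"twist":0},
  {"claw":1.2,"delta_pos":[0,0,3.1],"twist":0},
])

```text
clock: 9.62
tcp_pos: [0.5812, -0.0003, 0.0797]
orientation: [0.0, 0.787, 0.617, 0.0]
wrist_force: [-2.1, 0.2, 3.2]
finger_gap: 0.0146
```

>>> play_rows([
  {"claw":4,"delta_pos":[0,0,0],"twist":0},
  {"claw":4,"delta_pos":[0,0,0],"twist":0},
  {"claw":4,"delta_pos":[0,0,0],"twist":0},
  {"claw":4,"delta_pos":[0,0,-2],"twist":0},
  {"claw":4,"delta_pos":[0,0,-6],"twist":0},
  {"claw":6,"delta_pos":[-4,-0.4,-10],"twist":-4},
  {"claw":6.5,"delta_pos":[-9,-1,-10],"twist":-9},
  {"claw":7,"delta_pos":[-14,-1.6,-10],"twist":-14},
  {"claw":7,"delta_pos":[-19,-2.2,-10],"twist":-14.2},
  {"claw":7,"delta_pos":[-24,-2.8,-10],"twist":-14.2},
  {"claw":7,"delta_pos":[-28.3,-3.3,-8],"twist":-14.2},
  {"claw":7,"delta_pos":[-28.3,-3.3,-8],"twist":-14.2},
])

```text
clock: 11.12
tcp_pos: [0.4797, -0.2693, 0.1578]
orientation: [-0.001, 0.707, 0.708, -0.0]
wrist_force: [0.3, 0.2, 0.5]
finger_gap: 0.0699
```

```bash
cat >> h.py <<'E'
def crop(im,c,b,k,items):
    cr=cv2.resize(im[b[1]:b[3],b[0]:b[2],::-1],None,fx=k,fy=k,interpolation=cv2.INTER_CUBIC).clip(0,255).astype(np.uint8)
    for F,p,z,col in items:
        for uv,_,w in outline(c,F,p,z): cv2.polylines(cr,[np.round((uv-[b[0],b[1]]+.5)*k-.5).astype(int)],True,col)
    return cr
E
python3 - <<'E'
from h import *
s=get_state(); print(s['clock'],s['tcp_pos'],s['wrist_force'],world2tool(np.array([.481,-.267,.05])-s['tcp_pos'],s))
ims={c:grab(c) for c in I}; np.savez('ims2.npz',**ims)
E2=[(np.r_[circ(.017,.037),circ(.017,.045)],'hull',0,1),(np.r_[circ(.008,.045),circ(.008,.075)],'hull',0,.5)]
ov=[]
for c,b,p in (('top',(280,170,345,240),(.58071,.00072,-.2426)),('scene',(250,130,325,210),(.58115,-.00157,-.2428))):
    r=fit({c:grads(ims[c])},E2,[p[0],p[1],0],z0=.029,d=(.005,.005,0)); print(c,r)
    ov.append(crop(ims[c],c,b,6,[(HOUSING,p,0,(0,255,255)),(E2,p,.029,(0,255,0))])[:420,:390])
cv2.imwrite('pics/el2.png',np.hstack(ov))
E
```

```text
11.125 [ 0.4797021  -0.26930994  0.15775636] [0.34928317 0.24846954 0.49483397] (array([ 0.22,  0.15, 10.78]), np.float64(0.08574539808646808))
top (array([ 5.87851489e-01,  2.95626071e-03, -5.09527273e-04]), np.float64(13.421708719783044))
scene (array([0.58378692, 0.00187209, 0.00087457]), np.float64(17.265230591301723))
```

View pics/el2.png

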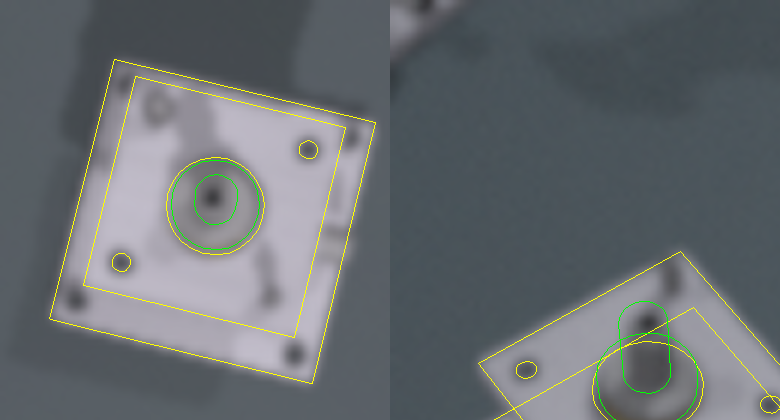

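>>> play_rows([
  {"claw":7,"delta_pos":[0.1,0.1,4],"twist":-0.3},
  {"claw":7,"delta_pos":[0.22,0.13,9],"twist":-0.3},
  {"claw":7,"delta_pos":[0.22,0.13,12.5],"twist":-0.3},
  {"claw":7,"delta_pos":[0.22,0.13,14.2],"twist":-0.3},
  {"claw":7,"delta_pos":[0.22,0.13,14.2],"twist":-0.3},
  {"claw":4,"delta_pos":[0.22,0.13,14.2],"twist":-0.3},
  {"claw":4,"delta_pos":[0.22,0.13,14.2],"twist":-0.3},
  {"claw":4,"delta_pos":[0.22,0.13,14.2],"twist":-0.3},
  {"claw":4,"delta_pos":[0.22,0.13,14.2],"twist":-0.3},
  {"claw":4,"delta_pos":[0.22,0.13,14.2],"twist":-0.3},
], force=60)

```text
clock: 12.98
tcp_pos: [0.4838, -0.2657, 0.0187]
orientation: [0.001, 0.703, 0.711, 0.0]
wrist_force: [0.6, -0.4, 5.8]
finger_gap: 0.0429
```

Run:
```python
from h import *
s=get_state(); print(s['clock'],s['tcp_pos'],s['wrist_force'],world2tool(np.array([.481,-.267,.05])-s['tcp_pos'],s))
a=dict(np.load('ims0.npz')); ims={c:grab(c) for c in I}; np.savez('ims3.npz',**ims)
F1=HEAD[:1]
for n,d in (('before',a),('after',ims)):
    for c in I: 
        r=fit({c:grads(d[c])},F1,[.481,-.267,0],d=(.005,.005,.03)); print(n,c,np.round(r[0]*[1e3,1e3,57.3],2),round(r[1],1))
```

```text
12.975 [ 0.48378332 -0.26569102  0.01874439] [ 0.6244774  -0.38346147  5.84054492] (array([-0.13, -0.27, -3.13]), np.float64(0.6633202774409421))
before scene [ 479.1  -272.25    1.49] 13.4
before top [ 4.8140e+02 -2.6622e+02  1.4000e-01] 21.0
after scene [ 480.06 -271.79    1.38] 14.2
after top [ 481.38 -266.93   -1.13] 9.5
```

>>> play_rows([
  {"claw":4,"delta_pos":[0,0,-2],"twist":0},
  {"claw":4,"delta_pos":[0,0,-6],"twist":0},
  {"claw":4,"delta_pos":[0,0,-10],"twist":0},
  {"claw":4,"delta_pos":[0,0,-13],"twist":0},
  {"claw":4,"delta_pos":[0,0,-13],"twist":0},
  {"claw":4,"delta_pos":[0,0,-13],"twist":0},
], force=80)

```text
clock: 14.32
tcp_pos: [0.4819, -0.2643, 0.1457]
orientation: [-0.001, 0.703, 0.711, -0.0]
wrist_force: [-0.2, -0.0, -2.9]
finger_gap: 0.0429
```

Run:
```python
from h import *
s=get_state(); print(s['clock'],s['tcp_pos'],s['wrist_force'],s['finger_gap'],world2tool(np.array([.5812,.0009,.15])-s['tcp_pos'],s))
ims={'scene':grab('scene',4)}; p=s['tcp_pos']; z=p[2]-.0187
for z1 in (z-.002,z,z+.002): print(z1,[ (np.round(r*[1e3,1e3,57.3],2),round(q,1)) for r,q in [fit({'scene':grads(ims['scene'])},HEAD[:1],[p[0],p[1],0],z0=z1,d=(.005,.005,.03))]])
cv2.imwrite('pics/lift.png',crop(ims['scene'],'scene',(180,40,290,130),6,[(HEAD[:1],[p[0],p[1]-.0014,0.01],z,(0,255,0))]))
```

```text
14.325 [ 0.48188282 -0.26432762  0.1456944 ] [-0.18987124 -0.03615028 -2.89038237] 0.04293888807080465 (array([26.41, 10.23, -0.41]), np.float64(0.6564385178046831))
0.1249943993382982 [(array([ 4.7274e+02, -2.7660e+02,  6.0000e-02]), np.float64(6.0))]
0.1269943993382982 [(array([ 4.7413e+02, -2.7468e+02,  1.9000e-01]), np.float64(6.1))]
0.1289943993382982 [(array([ 4.7547e+02, -2.7275e+02,  2.3000e-01]), np.float64(6.2))]
```

View pics/lift.png

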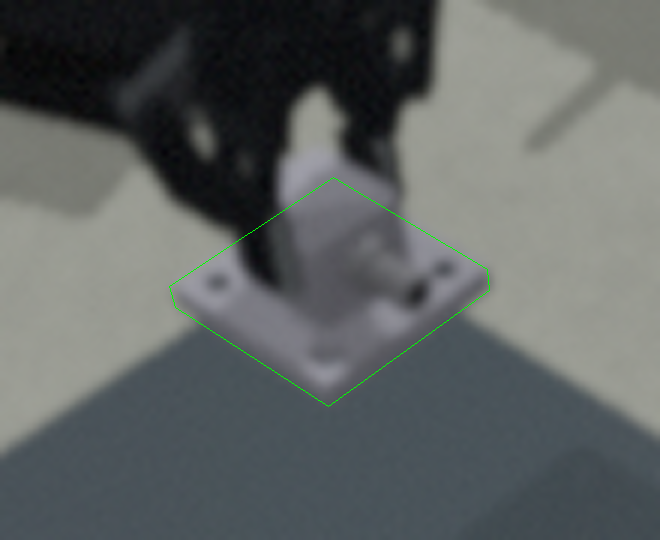

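Run:
```python
from h import *
ims=dict(np.load('ims2.npz'))
for c,uv,h in (('top',(280+213/6-.5,170+197/6-.5),(.58071,.00072)),('scene',(250+(649-390)/6-.5,130+323/6-.5),(.58115,-.00157))):
    g=ims[c].mean(2); x0,y0=int(round(uv[0])),int(round(uv[1]))
    w=np.clip(95-g[y0-3:y0+4,x0-3:x0+4],0,None); w=np.clip(g[y0-3:y0+4,x0-3:x0+4].mean()-g[y0-3:y0+4,x0-3:x0+4],0,None)
    yy,xx=np.mgrid[y0-3:y0+4,x0-3:x0+4]; q=((w*xx).sum()/w.sum(),(w*yy).sum()/w.sum())
    p=ray(c,q,.104); print(c,uv,q,np.round(p*1e3,1),'rel bore',np.round((p[:2]-h)*1e3,1))
# rim of neck / body via restricted fits
    for r_ in (.008,):
        for z in (.104,): 
            r=fit({c:grads(ims[c],.6)},[(circ(.008,.075),'poly',0,1)],[*h,0],z0=.029,d=(.003,.003,0)); print('rim',np.round((r[0][:2]-h)*1e3,1))
```

```text
top (315.0, 202.33333333333334) (np.float64(314.8204984350086), np.float64(202.19155232714556)) [580.6   2.5 104. ] rel bore [-0.1  1.8]
rim [31.7 -6.2]
scene (292.6666666666667, 183.33333333333334) (np.float64(292.603983375614), np.float64(183.93310663716017)) [581.6   1.1 104. ] rel bore [0.5 2.7]
rim [2.5 4.5]
```

>>> play_rows([
  {"claw":4,"delta_pos":[3,1.2,-0.5],"twist":4},
  {"claw":4,"delta_pos":[8,3.1,-0.5],"twist":9},
  {"claw":4,"delta_pos":[13,5,-0.5],"twist":14.6},
  {"claw":4,"delta_pos":[18,7,-0.5],"twist":14.6},
  {"claw":4,"delta_pos":[23,9,-0.5],"twist":14.6},
  {"claw":4,"delta_pos":[25.5,9.9,-0.5],"twist":14.6},
  {"claw":4,"delta_pos":[26.4,10.23,0],"twist":14.6},
  {"claw":4,"delta_pos":[26.4,10.23,0.8],"twist":14.6},
  {"claw":4,"delta_pos":[26.4,10.23,1.2],"twist":14.6},
  {"claw":4,"delta_pos":[26.4,10.23,1.2],"twist":14.6},
  {"claw":4,"delta_pos":[26.4,10.23,1.2],"twist":14.6},
  {"claw":4,"delta_pos":[26.4,10.23,1.2],"twist":14.6},
])

```text
clock: 16.02
tcp_pos: [0.5822, -0.0003, 0.1357]
orientation: [0.0, 0.788, 0.616, 0.0]
wrist_force: [-0.3, 0.4, -3.8]
finger_gap: 0.0428
```

Run:
```python
from h import *
s=get_state(); p=s['tcp_pos']; print(s['clock'],p,s['wrist_force'],world2tool(np.array([.5817,.0008,.1])-p,s)); z=p[2]-.0187
im=grab('scene'); np.savez('ims4.npz',scene=im)
h=np.array([.58115,-.00157,-.2430])
F=HEAD[:1]+[(circ(.005,.010,(-.03,-.03)),'poly',-1,.4),(circ(.005,.010,(.03,-.03)),'poly',-1,.4),(circ(.007,.010,(.03,.03)),'poly',-1,.4)]
r=fit({'scene':grads(im)},F,h,z0=z,d=(.005,.005,.03)); print(np.round(r[0]*[1e3,1e3,57.3],2),r[1])
cv2.imwrite('pics/hov2.png',crop(im,'scene',(240,110,350,250),5,[(F,h,z,(0,255,0)),(F,r[0],z,(0,0,255)),(HOUSING[1:2],h,0,(0,255,255))]))
```

```text
16.025 [ 5.82178656e-01 -2.66169324e-04  1.35688308e-01] [-0.28487577  0.41735137 -3.79521187] (array([ 0.09, -0.07,  3.57]), np.float64(-13.98279079196911))
[579.49  -3.46 -13.63] 12.106623020776269
```

View pics/hov2.png

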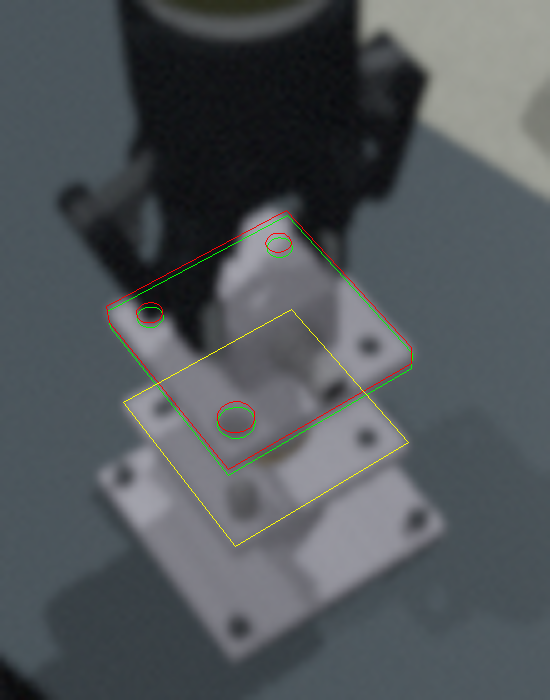

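>>> play_rows([
  {"claw":4,"delta_pos":[0.13,0,0.5],"twist":0},
  {"claw":4,"delta_pos":[0.13,0,1.5],"twist":0},
  {"claw":4,"delta_pos":[0.13,0,2.3],"twist":0},
  {"claw":4,"delta_pos":[0.13,0,2.8],"twist":0},
  {"claw":4,"delta_pos":[0.13,0,3.1],"twist":0},
  {"claw":4,"delta_pos":[0.13,0,3.4],"twist":0},
  {"claw":4,"delta_pos":[0.13,0,3.4],"twist":0},
], force=100)

```text
clock: 17.2
tcp_pos: [0.5823, 0.0015, 0.1012]
orientation: [-0.0, 0.788, 0.616, 0.0]
wrist_force: [1.1, 0.7, -3.6]
finger_gap: 0.0426
```

>>> play_rows([
  {"claw":4,"delta_pos":[0,0,0.2],"twist":0},
  {"claw":4,"delta_pos":[0,0,0.4],"twist":0},
  {"claw":4,"delta_pos":[0,0,0.5],"twist":0},
  {"claw":4,"delta_pos":[0,0,0.5],"twist":0},
])

```text
clock: 17.7
tcp_pos: [0.5826, 0.0013, 0.0963]
orientation: [0.0, 0.788, 0.616, 0.0]
wrist_force: [1.0, -0.9, -4.4]
finger_gap: 0.0427
```

>>> play_rows([
  {"claw":4,"delta_pos":[0,0,0.2],"twist":0},
  {"claw":4,"delta_pos":[0,0,0.4],"twist":0},
  {"claw":4,"delta_pos":[0,0,0.6],"twist":0},
  {"claw":4,"delta_pos":[0,0,0.7],"twist":0},
  {"claw":4,"delta_pos":[0,0,0.7],"twist":0},
])

```text
clock: 18.32
tcp_pos: [0.5826, 0.0013, 0.0898]
orientation: [0.0, 0.788, 0.616, 0.0]
wrist_force: [-0.9, -2.1, 3.7]
finger_gap: 0.0425
```

>>> play_rows([
  {"claw":4,"delta_pos":[0,0,0.15],"twist":0},
  {"claw":4,"delta_pos":[0,0,0.3],"twist":0},
  {"claw":4,"delta_pos":[0,0,0.45],"twist":0},
  {"claw":4,"delta_pos":[0,0,0.45],"twist":0},
])

```text
clock: 18.82
tcp_pos: [0.5827, 0.0013, 0.0853]
orientation: [0.0, 0.788, 0.616, 0.0]
wrist_force: [-1.0, -1.7, 5.8]
finger_gap: 0.0424
```

>>> play_rows([
  {"claw":4,"delta_pos":[0,0,0.05],"twist":0},
  {"claw":4,"delta_pos":[0,0,0.1],"twist":0},
  {"claw":4,"delta_pos":[0,0,0.1],"twist":0},
])

```text
clock: 19.2
tcp_pos: [0.5827, 0.0013, 0.0849]
orientation: [0.001, 0.788, 0.616, 0.0]
wrist_force: [-3.3, -2.8, 8.9]
finger_gap: 0.0422
```

>>> play_rows([
  {"claw":4,"delta_pos":[0,0,0.1],"twist":0},
  {"claw":4,"delta_pos":[0,0,0.2],"twist":0},
  {"claw":4,"delta_pos":[0,0,0.2],"twist":0},
  {"claw":4,"delta_pos":[0,0,0.2],"twist":0},
])

```text
clock: 19.7
tcp_pos: [0.5827, 0.0013, 0.0849]
orientation: [0.001, 0.788, 0.616, 0.001]
wrist_force: [-5.5, -1.7, 22.8]
finger_gap: 0.0423
```

>>> play_rows([
  {"claw":4,"delta_pos":[0,0,0.05],"twist":0},
  {"claw":4,"delta_pos":[0,0,0.05],"twist":0},
  {"claw":4,"delta_pos":[0,0,0.05],"twist":0},
  {"claw":4,"delta_pos":[0,0,0.05],"twist":0},
  {"claw":4,"delta_pos":[0,0,0.05],"twist":0},
  {"claw":4,"delta_pos":[0,0,0.05],"twist":0},
])

```text
clock: 20.45
tcp_pos: [0.5827, 0.0013, 0.0849]
orientation: [0.001, 0.788, 0.616, 0.001]
wrist_force: [-7.5, -2.2, 25.1]
finger_gap: 0.0425
```

Run:
```python
from h import *
s=get_state(); p=s['tcp_pos']; print(s['clock'],p,s['orientation'],s['wrist_force'],np.abs(s['qvel']).max())
im=grab('scene')
h=np.array([.58115,-.00157,-.2430]); F=HEAD[2:]+[(sq(.084,.010),'poly',0,1),(circ(.0035,.010,(.03,-.03)),'poly',-1,.4)]
r=fit({'scene':grads(im)},F,h,z0=.066,d=(.005,.005,.03)); print(np.round(r[0]*[1e3,1e3,57.3],2),r[1])
cv2.imwrite('pics/fin.png',crop(im,'scene',(230,120,350,250),6,[(HEAD[:1],h,.066,(0,255,0))])[:600])
```

```text
20.45 [0.58268926 0.00130466 0.08485421] [0.00110412 0.78769709 0.61606116 0.00084561] [-7.45478097 -2.2243611  25.13465281] 0.0019366203079673886
[ 5.8134e+02 -4.0000e-02 -1.4000e+01] 16.014495183398235
```

View pics/fin.png

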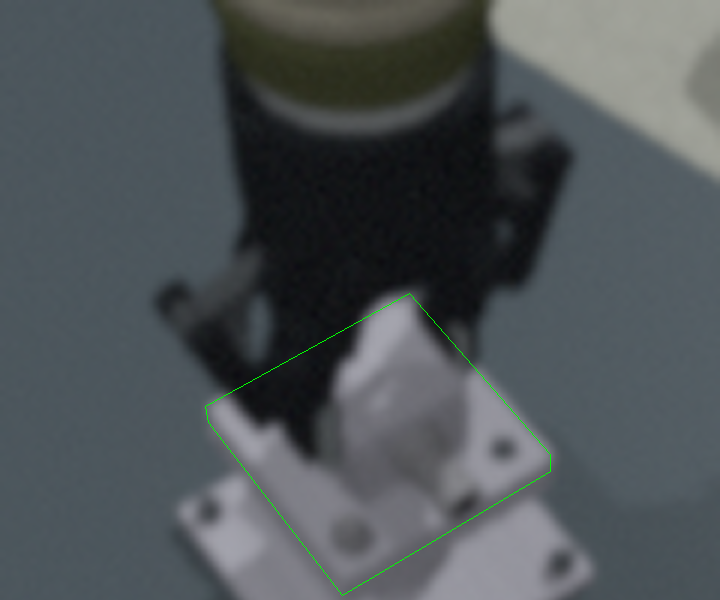

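Run:
```python
from workcell import env, get_state
print(env.hand_in()); s=get_state(); print(s['clock'],s['tcp_pos'],s['wrist_force'])
```

```text
the job is handed in; nothing more can be done
None
the job is handed in; nothing more can be done
```

I stood the smaller bronze element neck up in the bowl and let go of it on the spring plate. The head is on both dowels with its outlet to the housing's +y side. I handed the job in at about 20.5 s of the 59 s, with the arm still gripping the head and pushing it down.

- **Press:** the tool stopped dead at z = 84.9 mm, which puts the head's underside about 66 mm up, level with the flange face. Over the last 1.5 mm or more of commanded push it did not move, while the upward force on the wrist rose to about 25 N. I reckon about 15 N of that presses the flanges together once the spring is taken off; this is worked out, not measured.
- **Last picture:** the head's outline lies on the flush position, turned -14.0 degrees like the housing, with the thick dowel showing in its hole. The arm was at rest.
- **What disagreed:** the two cameras differed by about 2 to 3 mm in y, so I placed the parts relative to each other. The last fit put the head 1.5 mm from the housing's earlier position in y, which is within that error. About 8 N of sideways force remained, probably from the head bearing on a dowel.
- **Not checked:** I took no last picture of the dish, hex key and mouse, but no move went near them. The hand-in gave no verdict, and no reading was possible afterwards.

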